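# Load a paint cartridge into the marker-refill press

## Task

Lift the cartridge with the spout straight out of the wooden organiser and set it in the cradle of the refill press, spout in the notch, while the clamp is open. Then swing the clamp all the way down so that it drives the cartridge fully home, and let go. Leave the other two cartridges in the organiser and do not knock over the little jar or shove away the roll of tape by the press.

Things in the scene. Friction and masses are not known exactly. Their poses are not given: they have to be found in the camera images.
- cart: Cartridge to load: white box 95 long (x) x 44 wide (y) x 60 mm tall with a paper band, and a spout 25 long x 20 wide x 26 mm tall in the middle of its +x end; 120 mm overall, 0.2 to 0.33 kg. Origin: underside, middle of the 120 mm (box x = -60 to 35, spout to 60 mm). z up. Lies in one of the organiser's cells, spout to the organiser's +x. Grip across the 44 mm near the top, at x = -12 mm.
- cart_spout (a point): End of the cartridge's spout: 60 mm along +x from its origin and 29 mm above its underside.
- press: Fixed grey refill press: base 225 x 100 x 12 mm with an aluminium cradle open at the top. Origin on the table under the cradle's centre; x along the cradle to the notch and the clamp's hinge (far side from the robot), z up. The loaded cartridge's origin lies over this origin, axes along these. Pocket: 48 mm between side walls (flared lips, top 54 mm above the table), x = -62 to 38 mm.
- notch (a point): Middle of the 26 mm wide notch for the spout, in the wall (top 46 mm above the table) at the cradle's +x end; press x = 41 mm, 40 mm above the table.
- plate (a joint): Spring plate, the floor of the cradle: how far it is pressed down (m), 0 = up, 0.012 = bottom. Up, it is 32 mm above the table; spring 4.3 N, rising to 6.5 N. A cartridge just set down has its underside about 32 mm above the table and its top 92; fully home, underside 20 to 21 mm, top 80 to 81. Only the closed clamp keeps it home.
- clamp (a joint): Clamp angle in rad: 0 = fully closed, beam level over the cartridge; 1.57 = beam upright over the hinge; grows as it opens (to 1.9). Starts open at 1.5 to 1.8. The hinge is stiff (0.5 N m of friction): the clamp stays where it is left and holds against the spring. Closing takes about 3 N at the crossbar, 5 to 6 N over the last 0.11 rad, where it presses the cartridge down.
- clamp_hinge (a point): Hinge axis of the clamp, on the press at x = +105 mm, 98 mm above the table. The axis is along the press's y.
- clamp_bar (a point): Centre of the clamp's black crossbar (18 mm diameter, 90 mm long, along press y) at the free end of the steel beam (26 mm wide, 12 thick), 175 mm from the hinge. At angle q: press x = 105 - 175 cos q, z = 98 + 175 sin q mm; closed, it is 70 mm on the robot's side of the cradle's centre, 98 mm up. A rubber pad (28 mm across) on the beam, 105 mm from the hinge, bears on the cartridge's top.
- rack: Fixed wooden organiser, 150 (x) x 314 (y) x 26 mm tall, origin under its centre; three cells at y = -100, 0 and 100 mm, each 125 x 48 mm inside, floor 6 mm above the table. Each holds one cartridge, which is lifted straight up.
- plain: Another cartridge, not wanted: plain white box without a spout, 120 x 44 x 50 mm, origin at the centre of its underside.
- round: Another cartridge, not wanted: lying white cylinder 110 mm long, 46 mm in diameter, origin at the centre of its underside.
- pot: Small round brown jar with a white lid, 48 mm across, 55 mm tall, beside the press; origin at the centre of its underside.
- tape: Roll of tape lying flat in front of the press, 84 mm across, 24 mm tall.
Mind the look-alikes: they are no part of the job. Leave any pink look-alike of the round alone.

How it is judged:
On the way:
1. the spouted cartridge sits in the cradle, spout in the notch, with the clamp still open (x of cart in the frame of press between -0.008 and 0.008 m and y of cart in the frame of press between -0.006 and 0.006 m and angle between the x axis of cart and the x axis of press, either way round below 0.1 rad and x of cart_spout in the frame of press above 0.045 m and angle between cart's own z axis and vertical below 0.08 rad and z of cart in the frame of press between 0.026 and 0.038 m and value of joint clamp above 0.6 rad), for 0.2 s.
At the end, for the whole second after the job is handed in: Clamp closed (under 0.035 rad); spouted cartridge at rest, home in the cradle: underside under 23.5 mm above the table, upright within 0.08 rad, within 8 mm (x), 6 mm (y) and 0.1 rad of the cradle, spout end over 45 mm to the notch side; other two cartridges in the organiser (x of cart in the frame of press between -0.008 and 0.008 m and y of cart in the frame of press between -0.006 and 0.006 m and angle between the x axis of cart and the x axis of press, either way round below 0.1 rad and x of cart_spout in the frame of press above 0.045 m and angle between cart's own z axis and vertical below 0.08 rad and z of cart in the frame of press between 0.015 and 0.0235 m and value of joint clamp below 0.035 rad and linear speed of cart below 0.02 m/s and z of each of plain, round in the frame of rack below 0.012 m); the robot touches nothing.
It fails at once if one of the other two cartridges is moved more than 30 mm (distance of any of plain, round from where it was at the start of the episode above 0.03 m).
It fails at once if the little jar by the press is knocked over (tilted more than 0.6 rad) (angle between pot's own z axis and vertical above 0.6 rad).
It fails at once if the roll of tape is knocked away or up (moved more than 60 mm) (distance of tape from where it was at the start of the episode above 0.06 m).
It also fails if it takes over 53 s, if anything falls off the work surface, if the arm or the gripper's body presses on something with over 40 N, if the wrist force passes 120 N, or if a joint passes its speed limit or range.

## Robot

A 7-joint arm with a two-finger parallel gripper is mounted at the origin on the work surface. World frame = base frame: x ahead of the robot, y to its left, z up, the work surface at z = 0. Lengths are in m, angles in rad, forces in N, time in s.
With the tool pointing down it reaches from about 0.35 to 0.9 m from the base axis. Payload 8.1 kg.
Tool frame: the origin (TCP) lies at the very end of the fingers, on their centre line; the grasp point (between the pads) lies arm.hold_point_z behind it (arm.hold_point_z is the distance from the TCP to the grasp point, in m); z points along the fingers, y is the line along which they close (so a half turn about z gives the same grasp; the last joint's range is limited). The gripper opens to 92 mm and grips with 3 to 60 N. Pads are 19 mm wide; open, the fingers measure 130 mm over their backs; the gripper's body (75 mm by 190 mm) begins 47 mm behind the grasp point.
Start: joints at [1.192, 0.434, 0.025, 1.573, -0.012, 1.134, -0.075], TCP at [0.17, -0.601, 0.227] pointing down, gripper open.
Joint ranges: [-2.62, 2.62], [-0.44, 2.09], [-1.27, 1.32], [0.08, 2.57], [-1.32, 4.46], [0.12, 2], [-2.74, 2.74]. Speed limits (rad/s): [2.22, 2.22, 3.01, 3.01, 3.14, 3.14, 3.14].

## Interface

Orientations are given as a rotation vector (axis times angle).
In Python, from cell import arm, vision, job, cut_out gives the robot as it stands. The module is installed in compiled form; this text tells all that it offers.
- The arm moves only by the tool play_rows, never from a script. Its argument "increments" is text: rows parted by semicolons, each of 5 numbers parted by spaces: the shift along the tool's x, y, z in cm, then the turn about the tool's z in degrees, then the opening, from -1 (shut) to 1 (fully open), so that 0 is half open. A call has 1 to 5 rows; each row shifts and turns the commanded pose from where the row before left it, along the tool's axes as they then stand; what a row does not reach is not made up. A row lasts 1/12 s, in which the tool goes at most 41.7 mm and 7.16 degrees, less where a joint would pass 70% of its speed; a pose out of reach is approached as far as the arm can. A call is refused whole if a number of a shift passes 4.17 or a number of a turn 7.16, either way. A call with a gripper value outside its range is refused whole. The fingers move at their own pace and stop on an object; "grip_force" is the grip in N (left out, the last holds). Time passes only in rows, so rows that do not move let the fingers close. It gives the time, the measured TCP pose, the force, the opening and the grip force at its end, in the units of the state.
- arm.observe(): the state, without advancing time (a new reading comes with each control period).
- vision.get_image(name): name is "side" or "top"; returns a dict with "frame" (400x640x3 uint8, red, green, blue), "z_map" (400x640 float32, m along the optical axis (not along the pixel's ray), 0 where there is no reading), "mtx" (3x3 intrinsics, pixels), "cam_to_world" (4x4, takes a point from camera to world coordinates). Camera axes: x right, y up, looking along -z (the intrinsics and any distortion apply to the point x, -y, -z); pixel columns grow to the right and rows downward; lengths in m; the calibration is good to about 2 mm. A picture is of the moment at which its call begins.
- job.sign_off(): hands the job in; it is judged then, once.
Trained networks look in a picture, given as the dict that the camera call returned (one of the last four; its "shot" number tells which), for a name from the list of things; names that differ only in an ending like _2 or _b are one class to them, and where a whole thing is asked for, a point or a joint stands for the part that bears it (a point fixed in the world has none). Each returns a list of dicts, best first, with "confidence" (0 to 1); they miss things now and then, are a little off and sometimes report something else, mostly with a low value. They report only what shows in the picture. A call takes as long as a camera call. They do not tell look-alikes from the thing itself.
- cut_out(query, picture): "mask" (400x640 bool, what is visible of it) and "point" ([row, column] in pixels, amid what is visible of it).
The state is a dict: "clock": time; "joints": joint angles; "dq": joint speeds; "joint_efforts": joint torques, N m; "position": TCP position; "ee_rot": TCP orientation; "force": force on the tool from outside, world axes, zero at the start; "ft_torque": the same for the moment, N m; "width": opening from 0.0 (shut) to 1.0 (fully open); "gripper_force": force on a finger pad.
Only numpy, scipy, OpenCV 4.12 (cv2) and the standard library are available. Lean on these libraries where they do the work, as an engineer would, in place of code of your own. Each camera call takes 0.05 s, during which the arm holds its last target. There are 200 camera calls.

## Working session

There is one attempt and no reset: what is moved stays moved. The work goes in short steps, Python scripts to look and compute and a tool call to move; the robot and the scene stay as the last step left them, time stands still between calls to the robot, and variables do not carry over. Pictures are saved under pics/ and viewed, at most 10 in all, crops included, and the job is handed in when it is done.

Besides the shell and the picture viewer there is one more tool, called after "Call:" by a JSON object that holds its "op" and its "data". play_rows: Moves the arm, as the interface text tells. Its arguments: {"type":"object","properties":{"increments":{"type":"string"},"grip_force":{"type":"number"}},"required":["increments"]}

```bash
mkdir -p pics; cat > h.py <<'E'
import numpy as np, cv2
from cell import arm, vision, job, cut_out
def cloud(p):
    z=p["z_map"]; K=p["mtx"]; T=p["cam_to_world"]
    r,c=np.indices(z.shape)
    P=np.stack([(c-K[0,2])/K[0,0]*z,-(r-K[1,2])/K[1,1]*z,-z],-1)
    W=P@T[:3,:3].T+T[:3,3]; W[z==0]=np.nan
    return W
def save(p,n,crop=None):
    f=p["frame"][...,::-1]
    cv2.imwrite(n,f)
E
cat > m.py <<'E'
from h import *
ps={n:vision.get_image(n) for n in("top","side")}
for n,p in ps.items():
    save(p,f"pics/{n}0.png"); W=cloud(p)
    np.savez(f"{n}.npz",W=W,f=p["frame"])
    for q in ["cart","press","clamp","rack","plain","round","pot","tape"]:
        for d in cut_out(q,p)[:3]:
            m=d["mask"]; w=W[m]; w=w[~np.isnan(w[:,0])]
            if len(w)==0: continue
            print(n,q,round(d["confidence"],2),np.round(d["point"]),m.sum(),"med",np.round(np.median(w,0),3),"lo",np.round(np.percentile(w,2,axis=0),3),"hi",np.round(np.percentile(w,98,axis=0),3))
s=arm.observe(); print(s, arm.hold_point_z)
E
python3 m.py; python3 -c "
import cv2,numpy as np
a=cv2.imread('pics/top0.png');print(a.shape)"
```

```text
top cart 0.91 [183. 347.] 836 med [ 0.517 -0.122  0.066] lo [ 0.468 -0.145  0.027] hi [ 0.581 -0.096  0.071]
top cart 0.41 [199. 171.] 396 med [0.475 0.3   0.054] lo [0.456 0.285 0.009] hi [0.496 0.325 0.059]
top press 0.69 [185. 205.] 4559 med [0.522 0.21  0.032] lo [0.387 0.166 0.008] hi [0.605 0.262 0.281]
top clamp 0.64 [128. 188.] 940 med [0.592 0.213 0.251] lo [0.57  0.174 0.102] hi [0.608 0.257 0.283]
top clamp 0.54 [185. 346.] 840 med [ 0.516 -0.122  0.066] lo [ 0.468 -0.145  0.024] hi [ 0.579 -0.096  0.071]
top rack 0.9 [190. 376.] 5349 med [ 0.51  -0.209  0.012] lo [ 0.418 -0.375  0.001] hi [ 0.599 -0.067  0.046]
top rack 0.73 [182. 205.] 4660 med [0.524 0.21  0.031] lo [0.388 0.166 0.002] hi [0.607 0.264 0.281]
top plain 0.62 [188. 386.] 992 med [ 0.506 -0.22   0.056] lo [ 0.45  -0.247  0.027] hi [ 0.566 -0.193  0.061]
top round 0.85 [212. 498.] 882 med [ 0.454 -0.481  0.043] lo [ 0.419 -0.532  0.015] hi [ 0.491 -0.434  0.049]
top round 0.84 [201. 423.] 862 med [ 0.486 -0.315  0.049] lo [ 0.433 -0.341  0.03 ] hi [ 0.539 -0.293  0.056]
top round 0.45 [200. 171.] 397 med [0.
[... 1360 characters left out ...]
  0.43451428,  0.02495649,  1.57319858, -0.01155956,
        1.13401652, -0.07513166]), 'dq': array([-1.02288323e-03, -5.00059681e-05,  4.96718968e-04,  1.08145211e-03,
       -6.49738854e-04, -4.09715872e-04, -1.48603523e-04]), 'joint_efforts': array([ 1.16774798e-03, -6.67659473e+01,  9.84496884e-01, -3.14818633e+01,
       -6.05927850e-02,  3.25363583e-02,  2.82772982e-05]), 'position': array([ 0.17017877, -0.60139225,  0.22673302]), 'ee_rot': array([ 3.11177011e+00,  4.31742475e-01, -4.44889542e-05]), 'force': array([-0.16656062,  0.00683332,  0.54597895]), 'ft_torque': array([-0.01686365,  0.00480612,  0.00602676]), 'gripper_force': 0.0, 'width': 1.0030996946696382} 0.0188
(400, 640, 3)
```

View pics/top0.png

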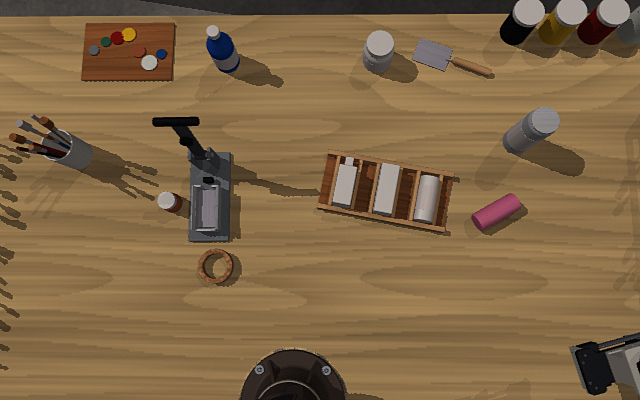

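View pics/side0.png

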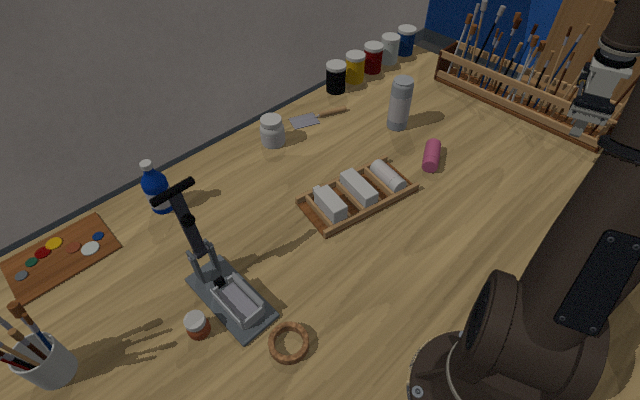

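The top view shows the spouted cartridge at pixel (347,183), the leftmost cell, with its spout pointing up. The press is at (207,195) with the clamp upright at (180,130), the jar at (170,201) and the tape at (215,266). The pink roll at (497,212) is the look-alike. Next I fit the poses.

```bash
cat > fit.py <<'E'
import numpy as np, cv2
def rect(P):
    (c,s,a)=cv2.minAreaRect((P[:,:2]*1000).astype(np.float32)); return np.round(c,1),np.round(s,1),round(a,1),len(P)
for n in("top","side"):
    W=np.load(n+".npz")["W"].reshape(-1,3)
    b=lambda x0,x1,y0,y1,z0,z1:W[(W[:,0]>x0)&(W[:,0]<x1)&(W[:,1]>y0)&(W[:,1]<y1)&(W[:,2]>z0)&(W[:,2]<z1)]
    print(n)
    C=b(.44,.6,-.155,-.08,.058,.075);print("cart top",rect(C),np.median(C[:,2]))
    print("plain",rect(b(.43,.59,-.255,-.18,.051,.063)))
    print("rackrim",rect(b(.38,.64,-.42,-.03,.021,.029)))
    print("press base",rect(b(.35,.66,.13,.275,.0095,.015)))
    L=b(.38,.58,.15,.275,.048,.060);print("lips",rect(L),np.median(L[:,2]))
    F=b(.42,.54,.18,.25,.028,.037);print("plate",rect(F),np.median(F,0) if len(F) else 0)
    B=b(.5,.7,.12,.3,.262,.31);print("bar",rect(B),B[:,2].max(),np.median(B,0))
    v=np.linalg.svd(B[:,:2]-B[:,:2].mean(0),full_matrices=False)[2][0];print(" bar yaw",np.degrees(np.arctan2(v[1],v[0])))
    print("pot",rect(b(.43,.52,.28,.35,.05,.065)),"tape",rect(b(.26,.38,.13,.25,.018,.03)))
E
python3 fit.py
```

```text
top
cart top (array([ 515.5, -120.7]), array([43.8, 94.7]), 79.1, 736) 0.06663398279828847
plain (array([ 509.7, -221.3]), array([ 44.1, 120.6]), 79.4, 915)
rackrim (array([ 510.1, -221.2]), array([312.7, 151.1]), 79.2, 2031)
press base (array([478.5, 214.5]), array([256.8, 100.7]), 1.1, 1381)
lips (array([492.2, 214.8]), array([172.5,  65.7]), 1.2, 255) 0.0531190318981023
plate (array([479. , 212.3]), array([118.8,  56.2]), 1.6, 704) [0.46627441 0.21457647 0.03302494]
bar (array([599.7, 216.6]), array([18.7, 90.5]), 1.3, 448) 0.2858921970889826 [0.59765262 0.21728004 0.27932981]
 bar yaw -88.75476641435233
pot (array([477.1, 308. ]), array([40.5, 43.4]), 11.1, 255) tape (array([321.3, 190.5]), array([81.7, 83.6]), 0.1, 487)
side
cart top (array([ 512.8, -118.3]), array([45. , 95.3]), 79.2, 525) 0.06656307608102063
plain (array([ 507.5, -218.8]), array([ 45. , 122.5]), 79.0, 555)
rackrim (array([ 506.8, -219.3]), array([314.3, 153. ]), 79.3, 1332)
press base (array([477.5, 217.1]), array([255. ,  99.2]), 1.0, 1941)
lips (array([491.7, 216.3]), array([174.4,  64.8]), 1.1, 318) 0.053271836728886024
plate (array([478.4, 219.3]), array([116.7,  55.3]), 1.0, 831) [0.46591025 0.21653909 0.03305665]
bar (array([596.3, 218.6]), array([18.6, 89.9]), 1.1, 507) 0.28405286229848603 [0.59215846 0.22119643 0.27826477]
 bar yaw 90.91709437952547
pot (array([474.8, 309.5]), array([42.6, 41.4]), 7.1, 352) tape (array([318.8, 193.6]), array([82.6, 82.8]), 19.6, 701)
```

```bash
cat > fit2.py <<'E'
import numpy as np
a=np.radians(1.1); x=np.array([np.cos(a),np.sin(a)]); y=np.array([-x[1],x[0]])
for n,c in(("top",(.478,.2145)),("side",(.478,.2165))):
    W=np.load(n+".npz")["W"].reshape(-1,3); d=W[:,:2]-c
    u=1000*d@x; v=1000*d@y; z=1000*W[:,2]
    print(n,"centerline");
    for k in range(-130,125,4):
        m=(abs(v)<8)&(u>=k)&(u<k+4)&(z<300)
        if m.any(): print(k+2,np.round(np.percentile(z[m],[10,50,90])).astype(int),end="; ")
    print("\ncross")
    for k in range(-54,54,3):
        m=(u>-50)&(u<0)&(v>=k)&(v<k+3)
        if m.any(): print(k+1.5,np.round(np.percentile(z[m],[10,50,90])).astype(int),end="; ")
    print("\nwall tops: ",end="")
    for s in(-1,1):
        m=(v*s>18)&(v*s<38)&(z>49)&(z<58); print(s,np.round(np.percentile(u[m],[0,2,50,98,100]),1),np.round(np.percentile(v[m],[2,50,98]),1),end=" ")
    print()
E
python3 fit2.py
```

```text
top centerline
-128 [ 2 22 25]; -124 [21 23 26]; -120 [12 23 24]; -116 [-1  2  3]; -112 [-1  3  4]; -108 [-3  0  4]; -104 [-2  0  3]; -100 [-2  0  2]; -96 [-4  1  3]; -92 [13 14 16]; -88 [10 13 15]; -84 [10 12 17]; -80 [11 12 15]; -76 [11 13 15]; -72 [13 30 47]; -68 [42 44 46]; -64 [30 30 30]; -60 [12 30 36]; -56 [32 34 37]; -52 [32 33 34]; -48 [32 33 36]; -44 [32 33 36]; -40 [30 33 35]; -36 [32 33 35]; -32 [29 30 34]; -28 [31 33 36]; -24 [31 33 35]; -20 [31 33 34]; -16 [29 31 35]; -12 [29 32 36]; -8 [29 32 34]; -4 [31 33 34]; 0 [31 33 36]; 4 [32 33 35]; 8 [30 35 36]; 12 [32 33 35]; 16 [32 33 35]; 20 [29 33 34]; 24 [32 33 36]; 28 [32 33 36]; 32 [12 13 14]; 36 [11 13 14]; 40 [11 14 17]; 44 [ 8 14 16]; 48 [11 22 36]; 52 [35 37 38]; 56 [34 36 38]; 60 [32 34 35]; 68 [ 9 13 16]; 72 [11 13 15]; 76 [11 13 15]; 80 [ 9 12 16]; 84 [10 13 14]; 88 [ 12  16 102]; 92 [ 10 103 109]; 96 [ 14 138 215]; 100 [129 151 218]; 104 [ 15 177 219]; 108 [215 219 228]; 112 [231 243 270]; 116 [253 274 280]; 120 [280 281 283]; 124 [280 281 283]; 
cross
-52.5 [-1  1  4]; -49.5 [ 1  8 15]; -46.5 [11 13 15]; -43.5 [
[... 1591 characters left out ...]
; 
cross
-52.5 [0 0 2]; -49.5 [11 13 13]; -46.5 [12 13 15]; -43.5 [11 13 15]; -31.5 [52 54 55]; -28.5 [50 53 56]; -25.5 [25 44 50]; -22.5 [23 33 42]; -19.5 [31 33 35]; -16.5 [32 33 34]; -13.5 [32 33 35]; -10.5 [32 33 35]; -7.5 [31 33 35]; -4.5 [31 33 34]; -1.5 [31 33 35]; 1.5 [32 33 35]; 4.5 [32 33 35]; 7.5 [32 33 34]; 10.5 [31 33 35]; 13.5 [32 33 35]; 16.5 [32 33 35]; 19.5 [31 33 34]; 22.5 [31 32 35]; 25.5 [44 48 50]; 28.5 [18 38 55]; 31.5 [12 21 55]; 34.5 [11 13 16]; 37.5 [12 14 15]; 40.5 [12 13 15]; 43.5 [12 13 15]; 46.5 [11 13 15]; 49.5 [ 1  9 14]; 52.5 [0 1 3]; 
wall tops: -1 [ -72.4  -71.    -9.2 1331.4 1333.1] [-34.1 -28.4 -18.5] 1 [ -73.4  -71.1   -8.6 1333.6 1338.9] [19.7 29.4 33.8]
```

```bash
cat > fit3.py <<'E'
import numpy as np
a=np.radians(1.1); x=np.array([np.cos(a),np.sin(a)]); y=np.array([-x[1],x[0]])
for n,c in(("top",(.478,.2145)),("side",(.478,.2165))):
    W=np.load(n+".npz")["W"].reshape(-1,3); d=W[:,:2]-c
    u=1000*d@x; v=1000*d@y; z=1000*W[:,2]
    for s in(-1,1):
        m=(v*s>14)&(v*s<21)&(z>43)&(z<48)&(abs(u)<90); print(n,s,"endwalls",np.unique(np.round(u[m])).astype(int))
        m=(v*s>26)&(v*s<33)&(z>50)&(z<57)&(abs(u)<90); print(" lips",np.round(np.percentile(u[m],[0,3,97,100]),1))
    m=(abs(v)<48)&(z>10)&(z<15)&(abs(u)<180);print("base",np.round(np.percentile(u[m],[0,.5,99.5,100]),1))
    m=(abs(v)<16)&(z>110)&(z<265)&(abs(u)<180);print("beam fit u=a*z+b",np.polyfit(z[m],u[m],1), "v",np.median(v[m]))
E
python3 fit3.py
python3 - <<'E'
import cv2
a=cv2.imread('pics/top0.png')[110:250,140:260];b=cv2.imread('pics/side0.png')[180:350,160:310]
cv2.imwrite('pics/c.png',cv2.hconcat([cv2.resize(a,(400,467)),cv2.resize(b,(400,467))]))
E
```

```text
top -1 endwalls [-70 -67  33  35  37  38  84]
 lips [-68.5 -65.8  33.7  35.9]
top 1 endwalls [-72 -69  33  35  36  38  85  88  90]
 lips [-67.6 -65.   29.7  34.6]
base [-178.7 -154.1  128.3  128.9]
beam fit u=a*z+b [ 0.10636215 84.69822772] v -4.815598937694611
side -1 endwalls [-76 -74 -73 -72 -71 -70  31  32  33  36  38  81  84  87  90]
 lips [-72.4 -71.   30.1  33.3]
side 1 endwalls [-76 -75 -73 -72 -71  30  31  32  34  35  36  82  84]
 lips [-73.4 -71.1  29.2  31.7]
base [-178.5 -156.1  125.4  126.9]
beam fit u=a*z+b [ 0.11472261 80.66213543] v 1.6724221324415987
```

View pics/c.png

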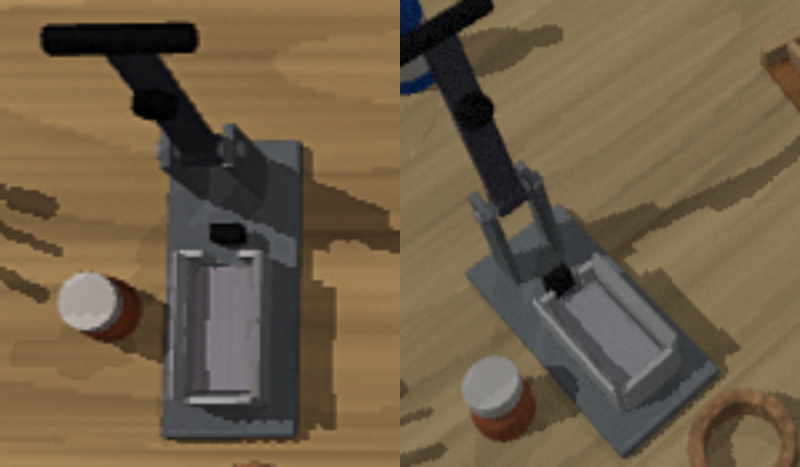

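The crop confirms the press is axis-aligned, with the pocket's end walls and notch as measured. Combined estimates:
- Press origin: (0.4715, 0.2155), yaw 1.1°
- Cart grip point: (0.514, -0.1195), yaw -10.8°
- Clamp angle: about 1.68

```bash
cat > p.py <<'E'
import sys; from h import *
from scipy.spatial.transform import Rotation as R
# python3 p.py n x y z yawdeg : rows (tool cm, deg) from the present pose
def plan(n,x,y,z,yaw):
    s=arm.observe(); M=R.from_rotvec(s["ee_rot"]).as_matrix(); p=s["position"]
    y0=np.degrees(np.arctan2(M[1,0],M[0,0])); print("t",s["clock"],"p",np.round(p,4),"yaw",round(y0,2),"tilt",round(np.degrees(np.arccos(-M[2,2])),2),"F",np.round(s["force"],1),"w",round(s["width"],3))
    d=(np.array([x,y,z])-p)*100/n; t=(yaw-y0)/n
    for k in range(n):
        a=np.radians(y0+k*t); X=np.array([np.cos(a),np.sin(a),0]); Y=np.array([np.sin(a),-np.cos(a),0])
        print("%.2f %.2f %.2f %.2f"%(d@X,d@Y,-d[2],-t),end="; ")
    print()
if __name__=="__main__":
    v=list(map(float,sys.argv[1:])); plan(int(v[0]),*v[1:])
E
python3 p.py 15 .5142 -.1195 .13 -10.8
```

```text
t 0.9 p [ 0.1702 -0.6014  0.2267] yaw 15.8 tilt 0.0 F [-0.2  0.   0.5] w 1.003
3.08 -2.47 0.64 1.77; 3.00 -2.56 0.64 1.77; 2.92 -2.65 0.64 1.77; 2.84 -2.74 0.64 1.77; 2.75 -2.83 0.64 1.77; 2.66 -2.91 0.64 1.77; 2.57 -2.99 0.64 1.77; 2.48 -3.07 0.64 1.77; 2.38 -3.15 0.64 1.77; 2.28 -3.22 0.64 1.77; 2.18 -3.29 0.64 1.77; 2.08 -3.35 0.64 1.77; 1.98 -3.42 0.64 1.77; 1.87 -3.48 0.64 1.77; 1.76 -3.53 0.64 1.77;
```

Call:
{"op": "play_rows", "data": {"increments": "3.1 -2.5 0.3 1.8 1; 3.0 -2.6 0.3 1.8 1; 2.9 -2.7 0.3 1.8 1; 2.8 -2.7 0.3 1.8 1; 2.8 -2.8 0.3 1.8 1", "grip_force": 25}}

```text
clock: 1.32
position: [0.2854, -0.4389, 0.2118]
ee_rot: [3.136, 0.183, 0.0]
force: [0.6, -0.8, 0.4]
width: 1.0
gripper_force: 0.0
```

Call:
{"op": "play_rows", "data": {"increments": "2.7 -2.9 0.6 1.8 1; 2.6 -3.0 0.6 1.8 1; 2.5 -3.1 0.6 1.8 1; 2.4 -3.2 0.6 1.8 1; 2.3 -3.2 0.6 1.8 1"}}

```text
clock: 1.73
position: [0.402, -0.2778, 0.1818]
ee_rot: [3.141, -0.063, 0.001]
force: [1.5, -1.0, -0.7]
width: 1.002
gripper_force: 0.0
```

```bash
python3 p.py 5 .5142 -.1195 .13 -10.8
```

```text
t 1.7333 p [ 0.402  -0.2778  0.1818] yaw -2.3 tilt 0.05 F [ 1.5 -1.  -0.7] w 1.002
2.11 -3.25 1.04 1.70; 2.02 -3.31 1.04 1.70; 1.92 -3.37 1.04 1.70; 1.82 -3.43 1.04 1.70; 1.71 -3.48 1.04 1.70;
```

Call:
{"op": "play_rows", "data": {"increments": "2.1 -3.2 1.0 1.7 1; 2.0 -3.3 1.0 1.7 1; 1.9 -3.4 1.0 1.7 1; 1.8 -3.4 1.0 1.7 1; 1.7 -3.5 1.0 1.7 1"}}

```text
clock: 2.15
position: [0.5132, -0.1199, 0.1315]
ee_rot: [3.127, -0.296, 0.001]
force: [0.5, -0.9, 0.0]
width: 1.002
gripper_force: 0.0
```

Call:
{"op": "play_rows", "data": {"increments": "0 0 0 0 1; 0 0 0 0 1"}}

```text
clock: 2.32
position: [0.5131, -0.1187, 0.1312]
ee_rot: [-3.128, 0.285, 0.001]
force: [-0.5, -1.1, 0.2]
width: 1.002
gripper_force: 0.0
```

```bash
python3 p.py 5 .5142 -.1195 .036 -10.8
cat > look.py <<'E'
import sys; from h import *
p=vision.get_image("top");q=vision.get_image("side")
cv2.imwrite(sys.argv[1],cv2.hconcat([cv2.resize(p["frame"][90:270,120:420],(400,240)),cv2.resize(q["frame"][130:340,150:410],(400,323))[:240]])[...,::-1]) if 0 else None
np.savez("top.npz",W=cloud(p),f=p["frame"]);np.savez("side.npz",W=cloud(q),f=q["frame"])
E

```

```text
t 2.3167 p [ 0.5131 -0.1187  0.1312] yaw -10.4 tilt 0.07 F [-0.5 -1.1  0.2] w 1.002
0.02 0.01 1.90 0.08; 0.02 0.01 1.90 0.08; 0.02 0.01 1.90 0.08; 0.02 0.01 1.90 0.08; 0.02 0.01 1.90 0.08;
```

Call:
{"op": "play_rows", "data": {"increments": "0.1 0.1 1.9 0.4 1; 0 0 1.9 0 1; 0 0 1.9 0 1; 0 0 1.9 0 1; 0 0 1.9 0 1"}}

```text
clock: 2.73
position: [0.5125, -0.1246, 0.0364]
ee_rot: [3.126, -0.307, 0.001]
force: [-0.5, 0.1, -0.8]
width: 1.0
gripper_force: 0.0
```

Call:
{"op": "play_rows", "data": {"increments": "0 0 0 0 -1; 0 0 0 0 -1; 0 0 0 0 -1; 0 0 0 0 -1; 0 0 0 0 -1"}}

```text
clock: 3.15
position: [0.5138, -0.1231, 0.038]
ee_rot: [3.126, -0.305, 0.003]
force: [-0.7, 0.4, -0.1]
width: 0.686
gripper_force: 0.0
```

Call:
{"op": "play_rows", "data": {"increments": "0 0 0 0 -1; 0 0 0 0 -1"}}

```text
clock: 3.32
position: [0.5134, -0.1227, 0.0373]
ee_rot: [3.127, -0.304, 0.002]
force: [-0.5, -0.3, -0.7]
width: 0.541
gripper_force: 0.0
```

```bash
python3 p.py 1 .5142 -.1195 .036 -10.8
```

```text
t 3.3167 p [ 0.5134 -0.1227  0.0373] yaw -11.1 tilt 0.06 F [-0.5 -0.3 -0.7] w 0.541
0.02 -0.33 0.13 -0.30;
```

Call:
{"op": "play_rows", "data": {"increments": "0 -0.3 0.1 -0.3 -1; 0 0 0 0 -1; 0 0 0 0 -1; 0 0 0 0 -1; 0 0 0 0 -1"}}

```text
clock: 3.73
position: [0.5139, -0.1203, 0.0363]
ee_rot: [3.127, -0.296, 0.001]
force: [-1.6, -1.9, 8.1]
width: 0.476
gripper_force: 25.0
```

```bash
python3 p.py 4 .5142 -.1195 .156 -10.8; python3 -c "
from h import *;print(arm.observe()['gripper_force'])"
```

```text
t 3.7333 p [ 0.5139 -0.1203  0.0363] yaw -10.82 tilt 0.07 F [-1.6 -1.9  8.1] w 0.476
0.00 -0.02 -2.99 -0.00; 0.00 -0.02 -2.99 -0.00; 0.00 -0.02 -2.99 -0.00; 0.00 -0.02 -2.99 -0.00; 
25.000915825366974
```

Call:
{"op": "play_rows", "data": {"increments": "0 0 -0.5 0 -1; 0 0 -1 0 -1; 0 0 -2 0 -1; 0 0 -3 0 -1; 0 0 -3 0 -1"}}

```text
clock: 4.15
position: [0.5127, -0.1191, 0.1317]
ee_rot: [-3.127, 0.295, 0.003]
force: [0.9, -0.7, -1.6]
width: 0.479
gripper_force: 25.0
```

Call:
{"op": "play_rows", "data": {"increments": "0 0 -2 0 -1; 0 0 0 0 -1; 0 0 0 0 -1"}}

```text
clock: 4.4
position: [0.5143, -0.1195, 0.1521]
ee_rot: [3.128, -0.295, 0.004]
force: [-0.0, 0.4, -3.0]
width: 0.478
gripper_force: 25.0
```

```bash
cat > lk.py <<'E'
from h import *
for n in("top","side"):
    p=vision.get_image(n);W=cloud(p);np.savez(n+".npz",W=W,f=p["frame"]);cv2.imwrite(f"pics/{n}1.png",p["frame"][...,::-1])
    for q in["cart","plain"]:
        for d in cut_out(q,p)[:2]:
            w=W[d["mask"]];w=w[~np.isnan(w[:,0])];print(n,q,round(d["confidence"],2),d["point"],np.round(np.percentile(w,[2,50,98],axis=0),3).tolist())
E
python3 lk.py; python3 p.py 10 .4595 .2153 .17 1.1
```

```text
top cart 0.32 [127.3, 187.5] [[0.568, 0.174, 0.102], [0.592, 0.213, 0.25], [0.607, 0.257, 0.283]]
side cart 0.64 [181.9, 334.9] [[0.463, -0.134, 0.125], [0.479, -0.104, 0.167], [0.527, -0.089, 0.182]]
side plain 0.62 [188.6, 357.9] [[0.446, -0.244, 0.026], [0.485, -0.21, 0.056], [0.551, -0.188, 0.06]]
side plain 0.16 [177.8, 389.6] [[0.429, -0.344, 0.019], [0.478, -0.305, 0.047], [0.534, -0.288, 0.055]]
t 4.7 p [ 0.5129 -0.1195  0.1496] yaw -10.8 tilt 0.12 F [ 0.1  0.4 -2.2] w 0.482
-1.15 -3.19 -0.20 -1.19; -1.09 -3.21 -0.20 -1.19; -1.02 -3.23 -0.20 -1.19; -0.95 -3.25 -0.20 -1.19; -0.88 -3.27 -0.20 -1.19; -0.82 -3.29 -0.20 -1.19; -0.75 -3.31 -0.20 -1.19; -0.68 -3.32 -0.20 -1.19; -0.61 -3.34 -0.20 -1.19; -0.54 -3.35 -0.20 -1.19;
```

View pics/side1.png

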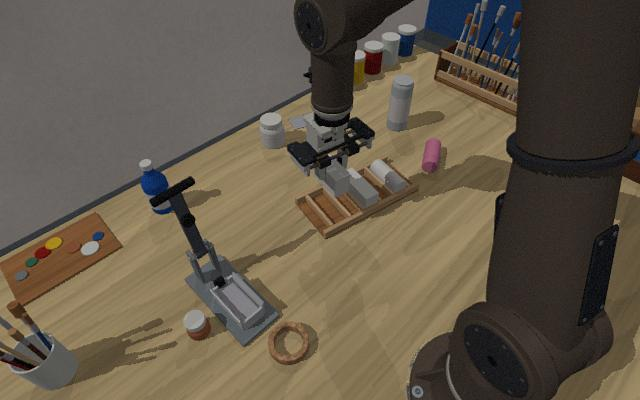

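The side view shows the cartridge hanging from the gripper at (335,182), clear of the organiser. The other two are still in their cells.

Call:
{"op": "play_rows", "data": {"increments": "-1.1 -3.2 -0.2 -1.2 -1; -1.1 -3.2 -0.2 -1.2 -1; -1.0 -3.2 -0.2 -1.2 -1; -0.9 -3.2 -0.2 -1.2 -1; -0.9 -3.3 -0.2 -1.2 -1"}}

```text
clock: 5.12
position: [0.487, 0.0482, 0.1602]
ee_rot: [3.139, -0.131, -0.002]
force: [0.5, -0.0, -2.1]
width: 0.478
gripper_force: 25.0
```

Call:
{"op": "play_rows", "data": {"increments": "-0.8 -3.3 -0.2 -1.2 -1; -0.8 -3.3 -0.2 -1.2 -1; -0.7 -3.3 -0.2 -1.2 -1; -0.6 -3.3 -0.2 -1.2 -1; -0.5 -3.4 -0.2 -1.2 -1"}}

```text
clock: 5.53
position: [0.4598, 0.2155, 0.1702]
ee_rot: [3.141, 0.034, -0.002]
force: [1.0, 0.1, -2.5]
width: 0.475
gripper_force: 25.0
```

Call:
{"op": "play_rows", "data": {"increments": "0 0 0 0 -1; 0 0 0 0 -1; 0 0 0 0 -1"}}

```text
clock: 5.78
position: [0.4604, 0.2137, 0.17]
ee_rot: [3.14, 0.033, -0.002]
force: [0.6, -0.3, -1.7]
width: 0.475
gripper_force: 25.0
```

```bash
python3 lk.py; python3 p.py 4 .4595 .2153 .105 1.1
python3 - <<'E'
import numpy as np
a=np.radians(1.1); x=np.array([np.cos(a),np.sin(a)]); y=np.array([-x[1],x[0]])
for n,c in(("top",(.4727,.2145)),("side",(.4702,.2165))):
    W=np.load(n+".npz")["W"].reshape(-1,3); d=W[:,:2]-c
    u=1000*d@x; v=1000*d@y; z=1000*W[:,2]
    m=(abs(v)<50)&(z>125)&(z<200)&(u>25)&(u<80)
    print(n,"spout region u",np.round(np.percentile(u[m],[5,50,98,100]),1) if m.any() else 0)
    m2=m&(u>42); print(np.round(np.percentile(v[m2],[2,50,98]),1),np.round(np.percentile(z[m2],[2,98])),m2.sum()) if m2.any() else 0
    # sides of the held box below the fingers
    m=(z>138)&(z<168)&(abs(v)<30)&(u<-20)&(u>-75); print(" box rear u",np.round(np.percentile(u[m],[1,5,50]),1),"v",np.round(np.percentile(v[m],[2,98]),1),m.sum()) if m.any() else 0
E
```

```text
top plain 0.78 [193.0, 383.3] [[0.451, -0.246, 0.03], [0.506, -0.219, 0.056], [0.564, -0.193, 0.061]]
side cart 0.92 [270.0, 231.5] [[0.412, 0.193, 0.145], [0.425, 0.216, 0.199], [0.481, 0.236, 0.203]]
side cart 0.44 [176.2, 388.5] [[0.428, -0.333, 0.023], [0.479, -0.306, 0.046], [0.539, -0.287, 0.054]]
side plain 0.76 [187.1, 355.0] [[0.445, -0.245, 0.024], [0.497, -0.209, 0.055], [0.564, -0.188, 0.059]]
t 6.0833 p [0.4609 0.2133 0.1706] yaw 1.1 tilt 0.02 F [ 0.5 -0.5 -2.1] w 0.475
-0.03 -0.05 1.64 -0.00; -0.03 -0.05 1.64 -0.00; -0.03 -0.05 1.64 -0.00; -0.03 -0.05 1.64 -0.00; 
top spout region u [41.2 52.  60.9 61.4]
[-11.7  -3.7   8.3] [159. 185.] 104
 box rear u [-58.3 -58.1 -56.1] v [-24.3  14.8] 64
side spout region u 0
 box rear u [-58.3 -57.9 -56.6] v [-21.9  19.6] 198
```

View pics/side1.png

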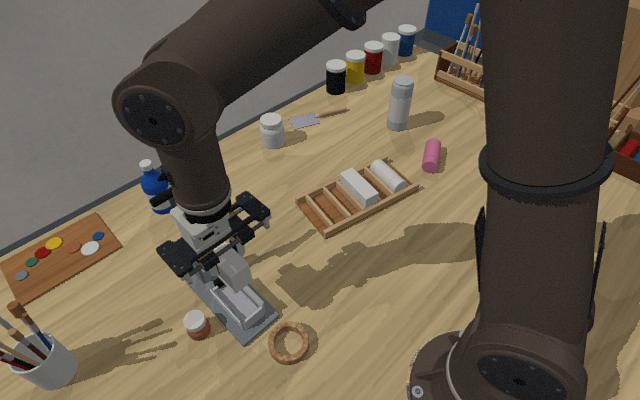

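The cartridge hangs over the cradle at (232,270), about 1.5 mm too far in x and 2 mm short in y. That agrees with the TCP error. I'll correct it and go down.

Call:
{"op": "play_rows", "data": {"increments": "-0.1 -0.2 2.0 0 -1; 0 0 2.0 0 -1; 0 0 2.0 0 -1; 0 0 0 0 -1; 0 0 0 0 -1"}}

```text
clock: 6.5
position: [0.4591, 0.2156, 0.1103]
ee_rot: [3.14, 0.032, -0.003]
force: [0.5, -0.4, -1.9]
width: 0.477
gripper_force: 25.0
```

```bash
python3 p.py 3 .4595 .2153 .063 1.1
```

```text
t 6.5 p [0.4591 0.2156 0.1103] yaw 1.17 tilt 0.13 F [ 0.5 -0.4 -1.9] w 0.477
0.01 0.01 1.58 0.02; 0.01 0.01 1.58 0.02; 0.01 0.01 1.58 0.02;
```

Call:
{"op": "play_rows", "data": {"increments": "0 0 1.2 0 -1; 0 0 0.8 0 -1; 0 0 0.8 0 -1; 0 0 0.6 0 -1; 0 0 0.6 0 -1"}}

```text
clock: 6.92
position: [0.4598, 0.2163, 0.0706]
ee_rot: [-3.141, -0.033, -0.001]
force: [-0.3, 0.6, -3.0]
width: 0.477
gripper_force: 25.0
```

Call:
{"op": "play_rows", "data": {"increments": "0 0 0.5 0 -1; 0 0 0.2 0 -1; 0 0 0 0 -1"}}

```text
clock: 7.17
position: [0.4593, 0.2162, 0.0633]
ee_rot: [3.141, 0.033, -0.001]
force: [-0.6, 0.6, -1.9]
width: 0.476
gripper_force: 25.0
```

Call:
{"op": "play_rows", "data": {"increments": "0 0 0.2 0 -1; 0 0 0.1 0 -1; 0 0 0 0 -1; 0 0 0 0 -1"}}

```text
clock: 7.5
position: [0.4598, 0.2165, 0.0611]
ee_rot: [-3.141, -0.033, -0.001]
force: [-1.6, 0.3, 1.8]
width: 0.477
gripper_force: 25.0
```

Contact: the plate now carries the weight. Open partly and retreat.

Call:
{"op": "play_rows", "data": {"increments": "0 0 0 0 0.3; 0 0 0 0 0.3; 0 0 0 0 0.3; 0 0 0 0 0.3; 0 0 0 0 0.3"}}

```text
clock: 7.92
position: [0.4596, 0.2163, 0.0607]
ee_rot: [3.141, 0.033, 0.0]
force: [-0.8, 0.3, -0.4]
width: 0.65
gripper_force: 0.0
```

Call:
{"op": "play_rows", "data": {"increments": "0 0 -1 0 0.3; 0 0 -2 0 0.3; 0 0 -3 0 0.3; 0 0 -4 0 0.3; 0 0 -4 0 0.3"}}

```text
clock: 8.33
position: [0.4587, 0.2161, 0.2026]
ee_rot: [3.141, 0.034, -0.002]
force: [1.4, 0.4, -1.2]
width: 0.645
gripper_force: 0.0
```

Call:
{"op": "play_rows", "data": {"increments": "0 0 -4 0 -1; 0 0 -4 0 -1; 0 0 -4 0 -1; 0 0 0 0 -1"}}

```text
clock: 8.67
position: [0.4619, 0.2183, 0.3296]
ee_rot: [-3.136, -0.033, -0.017]
force: [0.8, 0.7, 0.0]
width: 0.408
gripper_force: 0.0
```

```bash
python3 lk.py; cat > chk.py <<'E'
import numpy as np
from fit import rect
E
python3 - <<'E'
import numpy as np,cv2
a=np.radians(1.1); x=np.array([np.cos(a),np.sin(a)]); y=np.array([-x[1],x[0]])
for n,c in(("top",(.4727,.2145)),("side",(.4702,.2165))):
    W=np.load(""+n+".npz")["W"].reshape(-1,3); d=W[:,:2]-c
    u=1000*d@x; v=1000*d@y; z=1000*W[:,2]
    m=(abs(v)<40)&(abs(u)<75)&(z>85)&(z<100)
    print(n,"top face",cv2.minAreaRect(np.c_[u,v][m].astype(np.float32)) if m.any() else 0,np.percentile(z[m],[5,50,95]) if m.any() else 0)
    m=(abs(v)<45)&(z>262)&(z<300)&(u>60)&(u<160); print(" bar u",np.percentile(u[m],[2,98]) if m.any() else 0)
E
python3 p.py 5 .66 .2175 .36 1.1
```

```text
top cart 0.92 [208.1, 204.9] [[0.414, 0.193, 0.039], [0.457, 0.208, 0.091], [0.525, 0.236, 0.096]]
top cart 0.71 [172.5, 211.3] [[0.387, 0.166, 0.006], [0.555, 0.197, 0.02], [0.607, 0.259, 0.282]]
top plain 0.81 [187.2, 383.9] [[0.45, -0.247, 0.022], [0.506, -0.219, 0.056], [0.566, -0.193, 0.061]]
side cart 0.7 [293.0, 235.1] [[0.411, 0.197, 0.046], [0.448, 0.222, 0.092], [0.523, 0.24, 0.095]]
side plain 0.92 [185.3, 354.4] [[0.446, -0.244, 0.024], [0.497, -0.209, 0.055], [0.564, -0.189, 0.059]]
side plain 0.34 [289.6, 211.9] [[0.382, 0.171, 0.008], [0.534, 0.229, 0.015], [0.6, 0.265, 0.218]]
top top face ((-12.18084716796875, 1.0057659149169922), (93.28536224365234, 44.42023849487305), 0.2636968493461609) [88.92693514 92.38713303 95.53670187]
 bar u [118.57630293 135.32976294]
side top face ((-10.572853088378906, 1.6470451354980469), (97.02963256835938, 43.805789947509766), 0.04067826271057129) [89.4507995  92.8210806  95.00847534]
 bar u [119.54841988 122.75116635]
t 8.9667 p [0.4589 0.2158 0.3195] yaw 1.21 tilt 0.15 F [-0.7 -0.5 -1. ] w 0.147
4.02 0.05 -0.81 0.02; 4.02 0.05 -0.81 0.02; 4.02 0.05 -0.81 0.02; 4.02 0.05 -0.81 0.02; 4.02 0.05 -0.81 0.02;
```

View pics/side1.png

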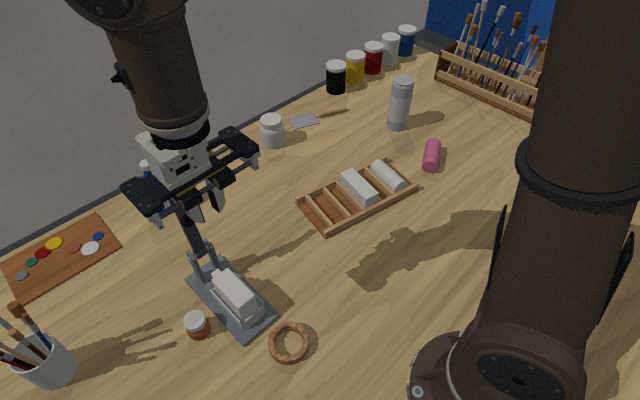

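The side view shows the cartridge seated in the cradle at (236,293), with its top at 92.5 mm and x and y within 2 mm. The clamp is upright, so next I go behind the crossbar.

Call:
{"op": "play_rows", "data": {"increments": "4 0 -0.8 0 -1; 4 0 -0.8 0 -1; 4 0 0 0 -1; 4 0 0 0 -1; 3.5 0 0 0 -1"}}

```text
clock: 9.38
position: [0.6564, 0.2197, 0.3349]
ee_rot: [3.14, 0.032, -0.003]
force: [0.1, -0.4, -0.3]
width: 0.007
gripper_force: 0.0
```

Call:
{"op": "play_rows", "data": {"increments": "0 0 2 0 -1; 0 0 2 0 -1; 0 0 2 0 -1; 0 0 0 0 -1; 0 0 0 0 -1"}}

```text
clock: 9.8
position: [0.6536, 0.2199, 0.2748]
ee_rot: [3.14, 0.033, -0.007]
force: [0.7, 0.3, -0.1]
width: 0.006
gripper_force: 0.0
```

```bash
python3 p.py 3 .63 .218 .262 1.1
```

```text
t 9.8 p [0.6536 0.2199 0.2748] yaw 1.21 tilt 0.26 F [ 0.7  0.3 -0.1] w 0.006
-0.79 0.05 0.43 0.04; -0.79 0.05 0.43 0.04; -0.79 0.05 0.43 0.04;
```

Call:
{"op": "play_rows", "data": {"increments": "-1.5 0.1 0.6 0 -1; -1.0 0 0.2 0 -1; -1.6 0 0 0 -1; -1.6 0 -0.1 0 -1; -1.4 0 0 0 -1"}}

```text
clock: 10.22
position: [0.584, 0.2179, 0.2718]
ee_rot: [-3.141, -0.032, -0.006]
force: [3.0, -0.9, -0.9]
width: 0.001
gripper_force: 1.5
```

Call:
{"op": "play_rows", "data": {"increments": "-1.7 0 0.2 0 -1; -1.7 0 0.3 0 -1; -1.6 0 0.6 0 -1; -1.6 0 0.6 0 -1; 0 0 0 0 -1"}}

```text
clock: 10.63
position: [0.5156, 0.2171, 0.2539]
ee_rot: [-3.141, -0.036, -0.001]
force: [-0.4, 0.3, -0.0]
width: 0.006
gripper_force: 0.0
```

```bash
cat > bar.py <<'E'
from h import *
p=vision.get_image("side");W=cloud(p);cv2.imwrite("pics/s3.png",p["frame"][...,::-1]);s=arm.observe();print(s["clock"],s["position"],s["force"])
for d in cut_out("clamp",p)[:1]:
    m=d["mask"]; w=W[m];w=w[~np.isnan(w[:,0])]
    print(d["confidence"],np.round(np.percentile(w,[1,50,99],axis=0),3).tolist())
    # crossbar ends: points off the beam in y
    e=w[(abs(w[:,1]-.2165)>.022)&(w[:,2]>.09)]; print("bar (side-cam frame, surface)",np.round(np.median(e,0),3),len(e))
    if len(e): x=np.median(e[:,0])-.5752;print("q~",np.arctan2(np.median(e[:,2])-.103,-x))
E
python3 bar.py
```

```text
10.6833 [0.51707937 0.21694464 0.25416642] [-0.01216363 -0.32349173  0.51368165]
0.58 [[0.485, 0.176, 0.097], [0.495, 0.222, 0.256], [0.57, 0.26, 0.264]]
bar (side-cam frame, surface) [0.49  0.242 0.261] 213
q~ 1.0736511096233194
```

View pics/s3.png

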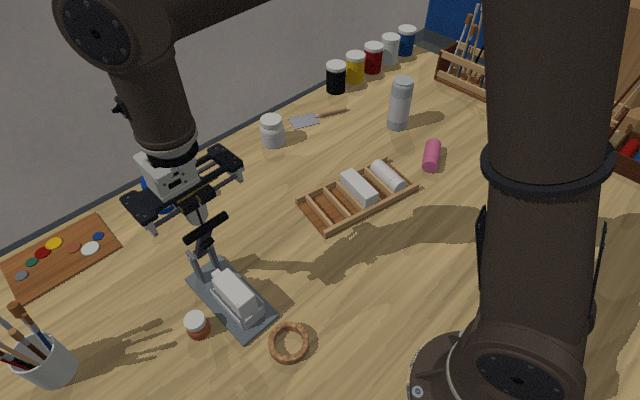

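The clamp is at q≈1.1, with the crossbar at (207,228) in the side view. I'll hop on top of the bar and push it down along the arc.

Call:
{"op": "play_rows", "data": {"increments": "0 0 -3 0 -1; -1.0 0 0 0 -1; -0.9 0 0 0 -1; 0 0 1.5 0 -1; -0.5 0 1 0 -1"}}

```text
clock: 11.15
position: [0.4932, 0.2166, 0.2587]
ee_rot: [-3.141, -0.033, 0.0]
force: [-35.5, -10.3, 75.2]
width: 0.006
gripper_force: 37.6
```

Call:
{"op": "play_rows", "data": {"increments": "-1.2 0 0.8 0 -1; -1.2 0 0.9 0 -1; -1.2 0 1.2 0 -1; -1.2 0 1.2 0 -1; 0 0 0 0 -1"}}

```text
clock: 11.57
position: [0.442, 0.215, 0.2153]
ee_rot: [3.14, 0.036, -0.006]
force: [-1.0, -0.6, 0.1]
width: 0.003
gripper_force: 0.0
```

```bash
python3 bar.py; python3 p.py 2 .4457 .2165 .2197 1.1
```

```text
11.6167 [0.44399305 0.21495538 0.21605043] [ 1.19424757  0.53053132 -0.24808382]
0.62 [[0.428, 0.172, 0.012], [0.436, 0.225, 0.21], [0.592, 0.26, 0.23]]
bar (side-cam frame, surface) [0.433 0.241 0.213] 246
q~ 0.6615894375162894
t 11.6667 p [0.4454 0.215  0.2166] yaw 1.23 tilt 0.03 F [-0.3  0.2 -0.8] w 0.002
0.02 -0.08 -0.16 0.07; 0.02 -0.08 -0.16 0.07;
```

Call:
{"op": "play_rows", "data": {"increments": "-0.5 0 0.6 0 -1; -0.5 0 0.7 0 -1; -0.5 0 0.7 0 -1; -0.4 0 0.7 0 -1; -0.4 0 0.8 0 -1"}}

```text
clock: 12.08
position: [0.422, 0.2146, 0.181]
ee_rot: [-3.141, -0.033, 0.0]
force: [-1.7, 0.1, 1.8]
width: 0.004
gripper_force: 1.3
```

Call:
{"op": "play_rows", "data": {"increments": "-0.4 0 0.8 0 -1; -0.3 0 0.8 0 -1; -0.3 0 0.8 0 -1; -0.2 0 0.8 0 -1; -0.2 0 0.8 0 -1"}}

```text
clock: 12.5
position: [0.4082, 0.2141, 0.1408]
ee_rot: [3.141, 0.033, -0.001]
force: [-1.5, 0.0, 1.7]
width: 0.004
gripper_force: 1.1
```

```bash
python3 bar.py; python3 p.py 4 .4045 .2145 .107 1.1
```

```text
12.55 [0.40743022 0.21362633 0.13950776] [-1.19117974 -0.37788348 -0.98405941]
0.92 [[0.395, 0.174, 0.132], [0.399, 0.229, 0.139], [0.41, 0.259, 0.143]]
bar (side-cam frame, surface) [0.401 0.242 0.139] 184
q~ 0.20566428465653694
t 12.6 p [0.4078 0.2136 0.1403] yaw 1.21 tilt 0.13 F [ 0.2 -1.1 -0.3] w 0.003
-0.08 -0.02 0.83 0.03; -0.08 -0.02 0.83 0.03; -0.08 -0.02 0.83 0.03; -0.08 -0.02 0.83 0.03;
```

Call:
{"op": "play_rows", "data": {"increments": "-0.1 0 0.7 0 -1; -0.1 0 0.6 0 -1; -0.1 0 0.6 0 -1; 0 0 0.5 0 -1; 0 0 0.4 0 -1"}}

```text
clock: 13.02
position: [0.4052, 0.2143, 0.1131]
ee_rot: [3.141, 0.033, -0.001]
force: [-1.9, 0.7, 3.8]
width: 0.007
gripper_force: 1.9
```

Call:
{"op": "play_rows", "data": {"increments": "0 0 0.3 0 -1; 0 0 0.2 0 -1; 0 0 0 0 -1"}}

```text
clock: 13.27
position: [0.4055, 0.2141, 0.1083]
ee_rot: [3.141, 0.033, -0.001]
force: [0.2, 0.3, 0.9]
width: 0.003
gripper_force: 0.0
```

```bash
python3 bar.py
```

```text
13.3167 [0.4057811  0.21401394 0.10850776] [ 0.08736839 -1.05936579  0.35975633]
0.63 [[0.391, 0.172, 0.081], [0.397, 0.222, 0.107], [0.582, 0.26, 0.112]]
bar (side-cam frame, surface) [0.397 0.239 0.107] 217
q~ 0.019691708314419503
```

Now press on gently until the hard stop shows up in the force.

Call:
{"op": "play_rows", "data": {"increments": "0 0 0.1 0 -1; 0 0 0.1 0 -1; 0 0 0.1 0 -1; 0 0 0 0 -1; 0 0 0 0 -1"}}

```text
clock: 13.78
position: [0.4062, 0.2142, 0.1067]
ee_rot: [-3.141, -0.032, -0.002]
force: [-2.9, -3.1, 15.6]
width: 0.006
gripper_force: 7.6
```

The wrist reads 15.6 N, well above what closing takes, so the clamp is on its stop. I'll back off and check.

Call:
{"op": "play_rows", "data": {"increments": "0 0 0.1 0 -1; 0 0 0 0 -1; 0 0 -0.5 0 -1; 0 0 -1.5 0 -1; 0 0 -3 0 -1"}}

```text
clock: 14.2
position: [0.4041, 0.2129, 0.1531]
ee_rot: [3.139, 0.033, -0.007]
force: [-0.1, -0.3, -0.8]
width: 0.003
gripper_force: 0.0
```

Call:
{"op": "play_rows", "data": {"increments": "0 0 -4 0 -1; 0 0 -4 0 -1; 0 0 -4 0 -1; 0 0 0 0 -1; 0 0 0 0 -1"}}

```text
clock: 14.62
position: [0.407, 0.2148, 0.2771]
ee_rot: [-3.139, -0.032, -0.008]
force: [0.4, -0.6, -0.8]
width: 0.004
gripper_force: 0.0
```

```bash
python3 bar.py; python3 - <<'E'
from h import *
a=np.radians(1.1); x=np.array([np.cos(a),np.sin(a)]); y=np.array([-x[1],x[0]])
for n,c in(("top",(.4727,.2145)),("side",(.4702,.2165))):
    W=cloud(vision.get_image(n)).reshape(-1,3); d=W[:,:2]-c
    u=1000*d@x; v=1000*d@y; z=1000*W[:,2]
    m=(abs(v)>15)&(abs(v)<24)&(abs(u+12)<48)&(z>70)&(z<90); print(n,"cart top z",np.percentile(z[m],[10,50,90]),np.percentile(u[m],[1,99]),np.percentile(v[m],[1,99]),m.sum())
    for lo,hi in((-60,-25),(20,90)):
        m=(abs(v)<9)&(u>lo)&(u<hi)&(z>95)&(z<125); print(" beam top z",lo,np.median(z[m]) if m.any() else 0)
E
```

```text
14.6667 [0.40598385 0.2141471  0.27523053] [ 0.00319686 -0.25968811  0.12083309]
0.69 [[0.392, 0.174, 0.046], [0.443, 0.218, 0.105], [0.564, 0.258, 0.109]]
bar (side-cam frame, surface) [0.397 0.239 0.106] 219
q~ 0.014609344459282468
top cart top z [71.89855112 79.38392461 82.56373161] [-57.54298965  34.33894476] [-21.30859027  22.76617865] 121
 beam top z -60 0
 beam top z 20 104.697898425417
side cart top z [75.00404908 80.88618036 83.03004881] [-48.67228747  35.03219912] [-20.08803369  23.39424262] 210
 beam top z -60 104.9541722427607
 beam top z 20 105.14288792133387
```

View pics/s3.png

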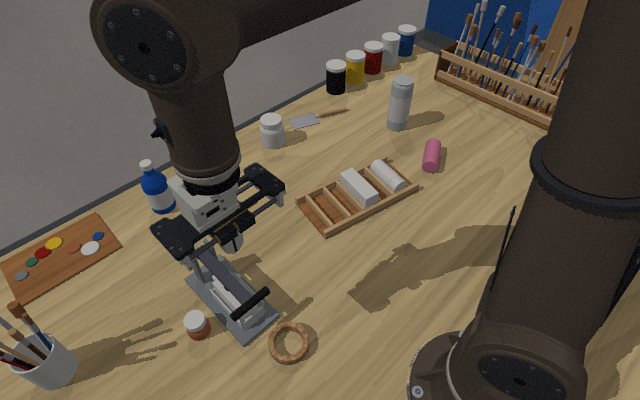

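The side view shows the clamp lying level over the cartridge, with its crossbar at (250,304) and the beam at 105 mm along its length. The cartridge top is at about 81 mm, so it is home. The jar and the tape are where they were, and the gripper is clear.

```bash
python3 -c "
from cell import job;print(job.sign_off())"
```

```text
the job is handed in; nothing more can be done
None
```

The job is handed in: by my measurements the spouted cartridge is fully home in the cradle (top at about 81 mm) with the clamp closed, the gripper is clear, and the other two cartridges, the jar and the tape were not disturbed; the sign-off returned no verdict.

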